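Raise the counterweighted guard bar of a cellar bottle rack

ROBOT

A 6-joint arm with a two-finger parallel gripper is mounted at the origin on the work surface. World frame = base frame: x ahead of the robot, y to its left, z up, the work surface at z = 0. Lengths are in m, angles in degrees, forces in N, time in s.
With the tool pointing down it reaches from about 0.4 to 0.825 m from the base axis. Payload 7 kg.
Tool frame: the origin (TCP) lies midway between the tips of the shut fingers; the grasp point (between the pads) lies 19 mm behind it; z points along the fingers, y is the direction in which the jaws open and shut (so a half turn about z gives the same grasp; the last joint's range is limited). The gripper opens to 88 mm and grips with 3 to 60 N. Pads are 19 mm wide; open, the fingers measure 130 mm over their backs; the gripper's body (78 mm by 193 mm) begins 47 mm behind the grasp point.
Start: joints at [-48.581, 20.546, 0.682, 0, -70.136, -16.507], TCP at [0.284, -0.612, 0.192] pointing down, gripper open.
Joint ranges: [-176.03, 176.03], [-82.01, 121.73], [-58.28, 71.71], [-173.87, 95.51], [-174.79, -0.11], [-173.66, 173.66]. Speed limits (degrees/s): [136.94, 136.94, 172.46, 180, 180, 180].

INTERFACE

Orientations are given as a 3x3 rotation matrix whose columns are the frame's x, y, z axes.
In Python, from rig import robot gives the robot as it stands. Calls block until the motion is done:
- robot.goto(position, orientation): joint-space move of the TCP to a pose.
- robot.servo_line(position, ori=None, speed=0.15): straight line of the TCP; ori=None keeps the orientation; speed is the mean speed in m/s.
- robot.movej(angles): joint-space move.
- robot.move_gripper(opening): opening from 0.0 (shut) to 1.0 (fully open); the grip force is fixed at half the most; returns when the fingers have stopped.
- robot.dwell(seconds).
- robot.ik(position, orientation): joint angles nearest the present ones, or None.
- robot.grab_frame(name): name is "scene" or "top"; returns (picture, depth): 400x640x3 uint8, red, green, blue; 400x640 float32, m along the optical axis (not along the pixel's ray), 0 where there is no reading.
- robot.camera_info(name): a dict with "vfov" (degrees; the focal length in pixels is half the picture's height over the tangent of half this angle, whatever the lens; pixels are square), "cx", "cy" (the principal point, pixels), "view" (4x4, takes a point from world to camera coordinates). Camera axes: x right, y down, z forward; pixel columns grow to the right and rows downward; lengths in m; the calibration is good to about 2 mm. A picture is of the moment at which its call begins. camera_info takes no time and is no camera call.
A pose or a line that the arm cannot do raises robot.Unreachable and nothing moves.
- robot.job_done(): hands the job in, once; it reports no verdict.
Readings, each from a call of its own:
- robot.read_t(): time.
- robot.read_qpos(): joint angles.
- robot.read_qvel(): joint speeds.
- robot.read_effort(): joint torques, N m.
- robot.read_position(): TCP position.
- robot.read_tcp_rot(): TCP orientation.
- robot.read_force(): force on the tool from outside, world axes, zero at the start.
- robot.read_ft_torque(): the same for the moment, N m.
- robot.read_grip_width(): opening from 0.0 (shut) to 1.0 (fully open).
Only numpy, scipy, OpenCV 4.12 (cv2) and the standard library are available. Lean on these libraries where they do the work, as an engineer would, in place of code of your own. Each camera call takes 0.05 s, during which the arm holds its last target. There are 200 camera calls.

TASK

Two alike wooden racks stand on the cellar bench, each closed by a counterweighted steel guard bar. With your fingertips under the bar, push up the guard of the rack that holds the two round tins, past its balance point, so that it stays raised by itself against its stop, and move clear. Push only, do not take the bar between the fingers; leave the other rack's guard down and the tins, the oblong can and the white jug where they stand.

Things in the scene. Friction and masses are not known exactly. Their poses are not given: they have to be found in the camera images.
- rack_tins: fixed dark wooden rack with two round tins, on a plinth 0 to 50 mm high; left or right of the other, turned up to 12 degrees. Origin at its underside (plinth top), under the hinge axis; x away from its open front, y along the hinge, z up. 192 mm wide; floor 20 mm thick, 160 mm before to 100 behind the origin; heights: front lip 50 mm, sides 80, back 120, hinge post (45 wide) at each side 170
- rack_can: the other, identical rack with its own identical guard, on a plinth of its own height, holding the oblong can. Same origin and axes
- guard_tins (a joint): guard angle on rack_tins, rad: 0 down (bar in front, level with the hinge, on its stop), growing as the bar swings up and back. Balance point at about 0.8: below it the let-go guard falls back to 0, beyond it it swings on by itself, slowly (damped), to its stop at 1.40 and stays. Lifting the bar takes 2 to 4 N at 0, less towards balance
- bar_tins (a point): middle (on the axis) of rack_tins' guard bar: level round steel bar, 18 mm thick, 212 long, along the rack's y, 140 mm from the hinge axis; down, it is 150 mm above the rack's origin, nothing in front, 90 mm free beneath. Turns with the guard: y along the bar, x to the hinge. Flat arms lead from its ends to the hinge, then stems to round counterweights outside the rack, within 128 mm of its middle
- hinge_tins (a point): middle of the hinge axis of the guard on rack_tins, 150 mm above the rack's origin; the axis is the rack's y
- guard_can (a joint): angle of the guard on rack_can, same meaning as guard_tins; it is to stay at 0
- bar_can (a point): middle of the guard bar on rack_can, same as bar_tins
- tin_1: round metal tin, 66 mm in diameter, 82 mm high, loose on the floor of rack_tins, 40 mm in front of the hinge axis; origin at the centre of its underside
- tin_2: second such tin beside the first
- oblong_can: oblong dark metal can with a black cap, 50 x 110 x 70 mm (82 with the cap), loose on the floor of rack_can; origin at the centre of its underside
- jug: white plastic jug with a handle, 90 x 130 mm, 220 mm high, loose on the table at the robot's left, outside the racks; origin at the centre of its underside

How it is judged (in metres and radians):
On the way, in this order (a step that is already met when the one before it is completed fails the run):
1. the fingers, at the bar, push the right guard up (0.3 to 0.75 rad) (value of joint guard_tins between 0.3 and 0.75 rad and contact force between the fingers and rack_tins above 0.2 N and distance between the grasp point and bar_tins below 0.13 m), for 0.1 s.
2. the guard has swung over against its stop (value of joint guard_tins above 1.3 rad), for 0.2 s.
At the end, for the whole second after the job is handed in: The guard of the rack with the tins stands raised at more than 1.3 rad (stop at 1.40), at rest; the other guard is down (below 0.08 rad); tins, oblong can and jug are within 25 mm of where they stood (value of joint guard_tins above 1.3 rad and velocity of joint guard_tins between -0.1 and 0.1 rad/s and value of joint guard_can below 0.08 rad and not (distance of tin_1 from where it was at the start of the episode above 0.025 m) and not (distance of tin_2 from where it was at the start of the episode above 0.025 m) and not (distance of oblong_can from where it was at the start of the episode above 0.025 m) and not (distance of jug from where it was at the start of the episode above 0.025 m)); the robot touches nothing.
It fails at once if the bar is taken between the fingers (the grasp point lies inside the bar) (x of the grasp point in the frame of bar_tins between -0.009 and 0.009 m and z of the grasp point in the frame of bar_tins between -0.009 and 0.009 m and y of the grasp point in the frame of bar_tins between -0.1 and 0.1 m).
It fails at once if the other rack's guard is raised (value of joint guard_can above 0.15 rad).
It fails at once if a tin, the can or the jug is moved more than 25 mm (distance of any of tin_1, tin_2, oblong_can, jug from where it was at the start of the episode above 0.025 m).
It also fails if it takes over 38 s, if anything falls off the work surface, if the arm or the gripper's body presses on something with over 40 N, if the wrist force passes 120 N, or if a joint passes its speed limit or range.

## Working session

There is one attempt and no reset: what is moved stays moved. The work goes in short steps, each a Python script; the robot and the scene stay as the last script left them, time stands still between calls to the robot, and variables do not carry over. Pictures are saved under pics/ and viewed, about 8 in all and at most 12, crops included, and the job is handed in when it is done.

```bash
mkdir -p pics; python3 - <<'E'
from rig import robot
import cv2,numpy as np
for n in("scene","top"):
    p,d=robot.grab_frame(n); cv2.imwrite(f"pics/{n}0.png",p[:,:,::-1]); np.savez(f"{n}0.npz",p=p,d=d)
    i=robot.camera_info(n); print(n,i, (d>0).mean(), d.max())
print(robot.read_t(),robot.read_tcp_rot())
E
```

```text
scene {'vfov': 44.44399152934831, 'cx': 315.5532915592772, 'cy': 201.63317069795656, 'view': array([[ 0.66694618,  0.74501217, -0.011818  , -0.49285992],
       [ 0.63830446, -0.57945831, -0.50674992, -0.25227534],
       [-0.38438289,  0.33043144, -0.8620121 ,  1.6758991 ],
       [ 0.        ,  0.        ,  0.        ,  1.        ]])} 0.99634765625 3.1671188
top {'vfov': 56.21190674341299, 'cx': 318.3702585030886, 'cy': 204.89198111877727, 'view': array([[ 0.0198575 , -0.99979955,  0.00255745,  0.08212789],
       [-0.97577259, -0.01993761, -0.21787688,  0.63536078],
       [ 0.2178842 ,  0.001831  , -0.97597291,  1.04122278],
       [ 0.        ,  0.        ,  0.        ,  1.        ]])} 0.99613671875 2.2508974
0.1 [[-9.06980320e-01 -4.21172242e-01 -8.01389747e-04]
 [-4.21172965e-01  9.06979413e-01  1.29508080e-03]
 [ 1.81391918e-04  1.51213650e-03 -9.99998840e-01]]
```

View pics/scene0.png

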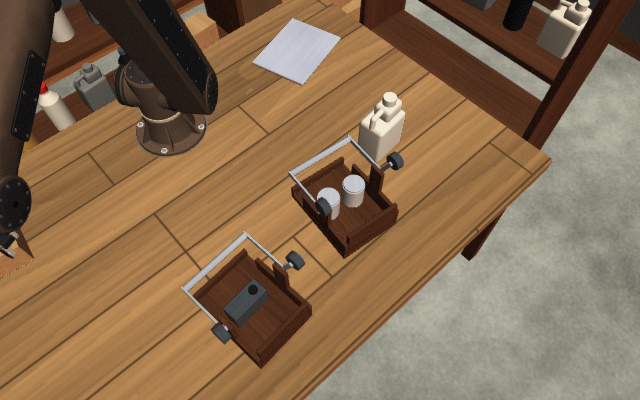

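View pics/top0.png

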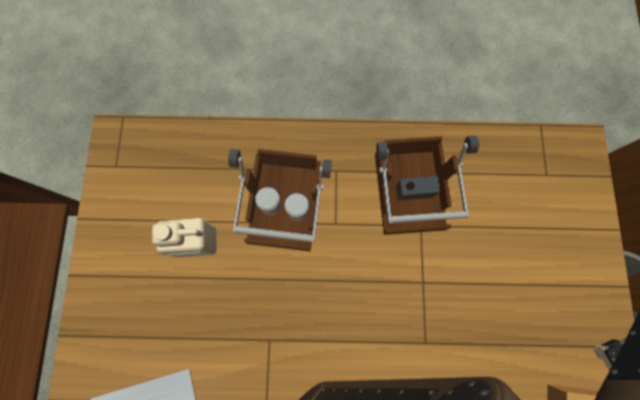

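The tins' rack is the left one. In the top view its bar runs from about (235,231) to (314,238), with the tins at (267,200) and (297,206). In the scene view the bar runs (291,174)–(349,140). The can's rack is on the right and the jug is at (180,237).

```bash
cat > h.py <<'E'
import numpy as np,cv2
from rig import robot
def K(n):
    i=robot.camera_info(n); return 200/np.tan(np.radians(i["vfov"]/2)),i["cx"],i["cy"],np.array(i["view"])
def cloud(n,d):
    f,cx,cy,V=K(n); v,u=np.mgrid[:400,:640]
    c=np.stack([(u-cx)/f*d,(v-cy)/f*d,d],-1)
    return (c-V[:3,3])@V[:3,:3]
def proj(n,P):
    f,cx,cy,V=K(n); c=np.atleast_2d(P)@V[:3,:3].T+V[:3,3]
    return np.c_[f*c[:,0]/c[:,2]+cx,f*c[:,1]/c[:,2]+cy]
def ray(n,u,v,z):
    f,cx,cy,V=K(n); o=-V[:3,:3].T@V[:3,3]; r=V[:3,:3].T@np.array([(u-cx)/f,(v-cy)/f,1]); return o+r*(z-o[2])/r[2]
E
python3 - <<'E'
from h import *
np.set_printoptions(precision=4,suppress=True)
for n,boxes in(("top",{"bar":(228,222,325,246),"barcan":(380,205,475,226)}),("scene",{"bar":(288,135,354,179),"barcan":(180,230,250,295)})):
    z=np.load(n+"0.npz");p=z["p"].astype(int);d=z["d"];W=cloud(n,d)
    print(n,"table z",np.median(W[300,300:330,2]) if n=="top" else np.median(W[150,240:260,2]))
    hsv=cv2.cvtColor(z["p"],cv2.COLOR_RGB2HSV)
    for k,(a,b,c,e) in boxes.items():
        m=np.zeros((400,640),bool);m[b:e,a:c]=1
        m&=(hsv[...,1]<50)&(hsv[...,2]>110)&(W[...,2]>.13)&(W[...,2]<.26)
        P=W[m]
        # line fit robustly in xy (y as independent)
        A=np.polyfit(P[:,1],P[:,0],1)
        for _ in range(6):
            r=P[:,0]-np.polyval(A,P[:,1]); g=abs(r)<.012; A=np.polyfit(P[g,1],P[g,0],1)
        Q=P[g];print(k,g.sum(),"y",Q[:,1].min(),Q[:,1].max(),"mid",np.polyval(A,(Q[:,1].min()+Q[:,1].max())/2),"yaw",-np.degrees(np.arctan(A[0])),"z pct",np.percentile(Q[:,2],[5,50,95]))
z=np.load("top0.npz");W=cloud("top",z["d"])
for nm,u,v in(("tin",267,198),("tin",297,205),("jug",163,232),("floor",280,175),("back",288,154),("lip",280,244),("cw",235,158),("cw",326,168),("cwcan",383,150),("can",418,187)):print(nm,W[v,u])
E
```

```text
top table z 0.000653611047349679
bar 501 y 0.10423000881295771 0.3144394557422815 mid 0.5287701177760218 yaw -5.760797119819844 z pct [0.191  0.1946 0.1978]
barcan 470 y -0.30143451554185324 -0.09118930507304873 mid 0.5844421443690337 yaw 5.273240104413649 z pct [0.1754 0.1797 0.1833]
scene table z 3.3177252173104675e-05
bar 406 y 0.10199183797842827 0.31275159285586956 mid 0.533240588292683 yaw -5.7407987273836065 z pct [0.1861 0.194  0.1988]
barcan 540 y -0.30442374092397334 -0.09256718449826092 mid 0.588990006709997 yaw 5.326174194628058 z pct [0.1735 0.1798 0.1841]
tin [0.6342 0.238  0.1419]
tin [0.6174 0.1543 0.1356]
jug [0.522  0.4827 0.2223]
floor [0.728  0.2142 0.0558]
back [0.7601 0.1834 0.1542]
lip [0.5135 0.2023 0.0847]
cw [0.7024 0.3031 0.2751]
cw [0.68   0.0777 0.2784]
cwcan [ 0.7346 -0.0651  0.2658]
can [ 0.6832 -0.1917  0.1112]
```

The two views agree to within about 4 mm. The bar axis is at about (0.531, 0.208, 0.187) with yaw −5.75°. Tin tops, lip and back heights all fit a plinth of about 37 mm. Next I check which tool pitches are reachable along the push arc.

```bash
cat >> h.py <<'E'
yaw=np.radians(-5.75); ex=np.array([np.cos(yaw),np.sin(yaw),0]); ey=np.array([-np.sin(yaw),np.cos(yaw),0]); ez=np.array([0,0,1.])
BAR=np.array([.531,.208,.1875]); HINGE=BAR+.14*ex
def R(pitch,s=1):   # tool z = forward, pitched down by pitch deg
    p=np.radians(pitch); z=np.cos(p)*ex-np.sin(p)*ez; y=s*ey; return np.c_[np.cross(y,z),y,z]
def tcp(th,pitch,gap=.0185,ahead=.019):  # TCP with finger's upper face gap under bar at guard angle th
    p=np.radians(pitch); z=np.cos(p)*ex-np.sin(p)*ez; n=np.sin(p)*ex+np.cos(p)*ez
    b=HINGE+.14*(-np.cos(th)*ex+np.sin(th)*ez); return b-gap*n+ahead*z
E
python3 - <<'E'
from h import *
np.set_printoptions(precision=1,suppress=True)
for pitch in(0,15,30,40,50):
  for s in(1,-1):
    pts=[tcp(0,pitch,.035)-.1*ex,tcp(0,pitch,.035)-.1*ex+.25*ez,tcp(0,pitch,.035),tcp(.5,pitch),tcp(1.,pitch)]
    qs=[robot.ik(p,R(pitch,s)) for p in pts]
    print(pitch,s,pts[0],[None if q is None else np.array(q) for q in qs])
E
```

```text
0 1 [0.5 0.2 0.2] [None, None, None, None, None]
0 -1 [0.5 0.2 0.2] [None, None, None, None, None]
15 1 [0.4 0.2 0.1] [None, None, None, None, None]
15 -1 [0.4 0.2 0.1] [None, None, None, None, None]
30 1 [0.4 0.2 0.1] [None, None, None, None, None]
30 -1 [0.4 0.2 0.1] [None, None, None, None, None]
40 1 [0.4 0.2 0.1] [None, array([ 93. , -22.9, -51.2,  50.6, -78.3, 152.7]), None, None, None]
40 -1 [0.4 0.2 0.1] [None, array([ 93. , -22.9, -51.2,  50.6, -78.3, -27.3]), None, None, None]
50 1 [0.4 0.2 0.2] [None, array([-118.6,  -78.8,   -3.3,  -94.9, -143.5,  -67.2]), None, None, array([ 48.1,  -5.7, -49.9,  61.1, -36.4, 168. ])]
50 -1 [0.4 0.2 0.2] [None, array([-118.6,  -78.8,   -3.3,  -94.9, -143.5,  112.8]), None, None, array([ 48.1,  -5.7, -49.9,  61.1, -36.4, -12. ])]
```

```bash
cat >> h.py <<'E'
def frame(az,pitch,s=1):
    a=np.cos(np.radians(az))*ex+np.sin(np.radians(az))*ey; p=np.radians(pitch)
    z=np.cos(p)*a-np.sin(p)*ez; n=np.sin(p)*a+np.cos(p)*ez; y=s*np.cross(z,n); return np.c_[np.cross(y,z),y,z],n,z
def pose(th,az,pitch,gap=.0185,ahead=.012,dy=0,s=1):
    M,n,z=frame(az,pitch,s); b=HINGE+.14*(-np.cos(th)*ex+np.sin(th)*ez)+dy*ey
    return b-gap*n+ahead*z,M
E
python3 - <<'E'
from h import *
np.set_printoptions(precision=0,suppress=True)
for pitch in(40,45,50,55,60,65):
  for az in(-60,-45,-30,-15,0,15,30,45,60):
   for dy in(-.06,0,.06):
    L=[(pose(0,az,pitch,.035,dy=dy),-.08),(pose(0,az,pitch,.035,dy=dy),0)]+[(pose(t,az,pitch,dy=dy),0) for t in(0,.5,1.)]
    qs=[robot.ik(p+o*ex,M) for (p,M),o in L]
    ok="".join("1" if q is not None else "0" for q in qs)
    if ok[1:]=="1111": print(pitch,az,dy,ok,np.array(qs[1]),np.array(qs[4]))
E
```

```text
40 -60 -0.06 11111 [ 64.  23. -36.  38. -73. -65.] [ 57.  18. -24.  41. -82. -51.]
40 -60 0 11111 [ 66.  27. -29.  36. -76. -64.] [ 59.  22. -18.  39. -86. -51.]
40 -60 0.06 11111 [ 68.  31. -21.  34. -80. -63.] [ 62.  27. -11.  37. -89. -51.]
40 -45 -0.06 11111 [ 66.  16. -49.  49. -64. -65.] [ 58.  11. -36.  49. -72. -48.]
40 -45 0 11111 [ 69.  20. -42.  46. -67. -64.] [ 61.  15. -30.  47. -75. -48.]
40 -45 0.06 11111 [ 71.  24. -35.  44. -70. -62.] [ 64.  19. -24.  45. -78. -47.]
40 -30 0 11111 [ 68.  13. -54.  61. -58. -64.] [ 61.   7. -42.  58. -64. -44.]
40 -30 0.06 11111 [ 71.  18. -48.  58. -60. -63.] [ 64.  12. -36.  55. -67. -44.]
40 45 -0.06 01111 [  7.  -5. -36. -61. -28. 170.] [ 17. -10. -27. -36. -30. 137.]
45 -60 -0.06 11111 [ 62.  20. -35.  36. -71. -62.] [ 56.  16. -23.  38. -81. -48.]
45 -60 0 11111 [ 65.  24. -28.  34. -74. -61.] [ 58.  21. -16.  36. -84. -48.]
45 -60 0.06 11111 [ 67.  28. -21.  32. -77. -60.] [ 61.  25.  -9.  35. -87. -48.]
45 -45 -0.06 11111 [ 65.  14. -47.  46. -62. -60.] [ 57.   9. -34.  45. -71. -43.]
45 -45 0 11111 [ 67.  18. -40.  44. -65. -
[... 6370 characters left out ...]
.  -9. -49.  17. -27.  58.] [ 36.  -6. -26.   7. -46.  75.]
65 30 0 11111 [ 48.  -6. -49.  23. -26.  47.] [ 42.  -4. -26.  10. -45.  67.]
65 30 0.06 11111 [ 53.  -3. -48.  28. -25.  38.] [ 47.  -1. -24.  13. -45.  60.]
65 45 -0.06 11111 [ 34.  -6. -39.  -4. -33.  98.] [ 28.  -4. -19.  -6. -51. 104.]
65 45 0 11111 [ 42.  -5. -40.   2. -30.  85.] [ 35.  -2. -19.  -2. -49.  95.]
65 45 0.06 11111 [ 48.  -2. -40.   8. -28.  75.] [ 41.  -0. -18.   1. -47.  88.]
65 60 -0.06 11111 [ 24.  -2. -29. -18. -42. 131.] [ 22.  -0. -11. -16. -58. 129.]
65 60 0 11111 [ 33.  -1. -30. -14. -39. 121.] [ 28.   1. -11. -13. -56. 121.]
65 60 0.06 11111 [ 40.   1. -30. -10. -36. 112.] [ 35.   2. -11. -10. -54. 114.]
```

```bash
cat >> h.py <<'E'
def pose2(th,az=-30,pitch=45,gap=.0185,ahead=.013,dy=.03,s=1,back=0,up=0):
    _,_,z=frame(az,pitch); x=np.cross(ey,z); x/=np.linalg.norm(x); x*=np.sign(x[2])
    b=HINGE+.14*(-np.cos(th)*ex+np.sin(th)*ez)+dy*ey
    M=np.c_[s*x,np.cross(z,s*x),z]
    return b-gap*x+ahead*z-back*ex+up*ez,M
E
python3 - <<'E'
from h import *
np.set_printoptions(precision=1,suppress=True)
for az,pitch in((-30,45),(-30,50)):
 for s in(1,-1):
  for kw in(dict(th=0,back=.09,up=.25),dict(th=0,back=.09,up=.1),dict(th=0,gap=.033,back=.08),dict(th=0,gap=.033),dict(th=0),dict(th=.5),dict(th=1.05),dict(th=1.05,back=.1)):
    p,M=pose2(az=az,pitch=pitch,s=s,**kw); q=robot.ik(p,M); print(az,pitch,s,kw,np.round(p,3).tolist(),None if q is None else np.array(q))
E
```

```text
-30 45 1 {'th': 0, 'back': 0.09, 'up': 0.25} [0.438, 0.243, 0.416] [ 83.2  -3.4 -28.7  38.2 -90.4 -15.5]
-30 45 1 {'th': 0, 'back': 0.09, 'up': 0.1} [0.438, 0.243, 0.266] [ 82.7   2.  -43.2  40.2 -74.7 -27.8]
-30 45 1 {'th': 0, 'gap': 0.033, 'back': 0.08} [0.437, 0.243, 0.157] [ 81.2   9.5 -52.3  45.6 -61.9 -39.2]
-30 45 1 {'th': 0, 'gap': 0.033} [0.517, 0.235, 0.157] [ 68.3  12.1 -50.3  55.  -56.8 -35.4]
-30 45 1 {'th': 0} [0.528, 0.234, 0.166] [ 67.   11.8 -49.2  55.2 -57.1 -33.6]
-30 45 1 {'th': 0.5} [0.545, 0.232, 0.233] [ 66.4   8.2 -43.1  51.1 -62.7 -24.4]
-30 45 1 {'th': 1.05} [0.598, 0.227, 0.288] [ 60.7   8.2 -35.8  51.3 -64.3 -15.3]
-30 45 1 {'th': 1.05, 'back': 0.1} [0.498, 0.237, 0.288] [ 73.8   3.3 -40.   44.6 -71.8 -21.5]
-30 45 -1 {'th': 0, 'back': 0.09, 'up': 0.25} [0.438, 0.243, 0.416] [ 83.2  -3.4 -28.7  38.2 -90.4 164.5]
-30 45 -1 {'th': 0, 'back': 0.09, 'up': 0.1} [0.438, 0.243, 0.266] [ 82.7   2.  -43.2  40.2 -74.7 152.2]
-30 45 -1 {'th': 0, 'gap': 0.033, 'back': 0.08} [0.437, 0.243, 0.157] [ 81.2   9.5 -52.3  45.6 -61.9 140.8]
-30 45 -1 {'th': 0, 'gap': 0.033} [
[... 1199 characters left out ...]
 0.243, 0.417] [ 81.2  -4.2 -25.5  35.  -89.6 170. ]
-30 50 -1 {'th': 0, 'back': 0.09, 'up': 0.1} [0.436, 0.243, 0.267] [ 80.7   0.4 -40.7  36.9 -73.3 158.7]
-30 50 -1 {'th': 0, 'gap': 0.033, 'back': 0.08} [0.435, 0.244, 0.158] [ 79.4   7.1 -50.3  42.1 -60.1 148.1]
-30 50 -1 {'th': 0, 'gap': 0.033} [0.514, 0.236, 0.158] [ 67.1  10.2 -47.9  50.  -54.9 152.8]
-30 50 -1 {'th': 0} [0.526, 0.234, 0.167] [ 65.7  10.2 -46.7  50.2 -55.1 154.6]
-30 50 -1 {'th': 0.5} [0.543, 0.233, 0.234] [ 65.    7.  -40.1  46.  -61.4 163.5]
-30 50 -1 {'th': 1.05} [0.596, 0.227, 0.288] [ 59.6   7.5 -32.2  45.6 -63.7 172.6]
-30 50 -1 {'th': 1.05, 'back': 0.1} [0.496, 0.237, 0.288] [ 72.    2.1 -37.   40.4 -70.7 165.4]
```

```bash
python3 - <<'E'
from h import *
robot.move_gripper(0.0)
p=np.array(robot.read_position()); robot.servo_line(p+[0,0,.22],speed=.25)
robot.goto(*pose2(0,back=.09,up=.25)); print(robot.read_t(),robot.read_position())
p,M=pose2(0,gap=.033,back=.08); robot.servo_line(p,speed=.2)
print(robot.read_t(),robot.read_position(),p,robot.read_force())
f,d=robot.grab_frame("scene"); np.savez("s1.npz",p=f,d=d); cv2.imwrite("pics/s1.png",cv2.resize(f[80:280,200:480,::-1],None,fx=2.8,fy=2.8))
E
```

```text
5.6583 [0.43822509 0.24251447 0.41620017]
7.1083 [0.43716501 0.24346499 0.15732975] [0.43704832 0.24299271 0.15670404] [-0.26135239  0.51579907 -0.8360069 ]
```

View pics/s1.png

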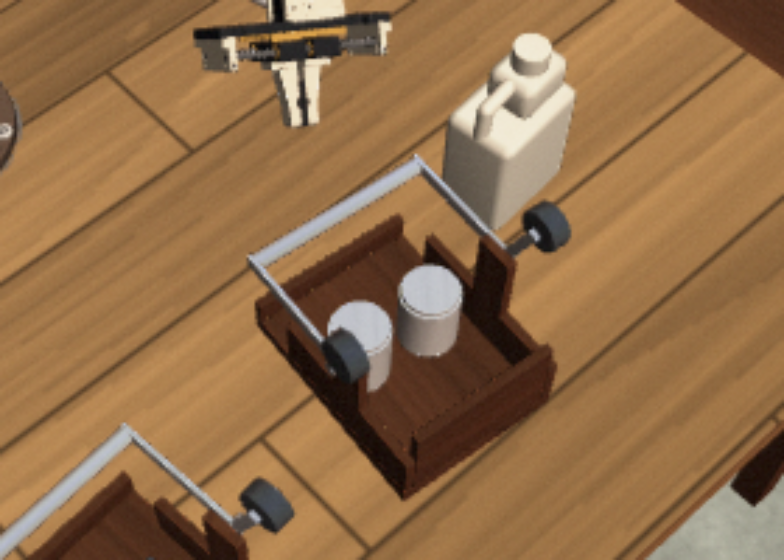

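The shut fingers (tips at crop (300,125)) are in front of the bar, clear of the jug, and nothing has been touched. Next I go under the bar and check contact before the full push.

```bash
python3 - <<'E'
from h import *
F=lambda:np.round(robot.read_force(),2)
robot.servo_line(pose2(0,gap=.033)[0],speed=.1); print(robot.read_t(),F())
for t in(0,.1,.2): robot.servo_line(pose2(t)[0],speed=.06); print(t,robot.read_t(),F(),np.round(np.array(robot.read_position())-pose2(t)[0],4))
f,d=robot.grab_frame("scene"); np.savez("s2.npz",p=f,d=d); cv2.imwrite("pics/s2.png",cv2.resize(f[80:280,200:480,::-1],None,fx=2.8,fy=2.8))
E
```

```text
8.1083 [-0.3   0.17 -0.26]
0 8.5 [ 0.02 -0.46  0.42] [0.0002 0.0001 0.0003]
0.1 8.8833 [-0.28 -0.22 -0.05] [0.     0.0004 0.0005]
0.2 9.2667 [-0.37  0.94  0.29] [0.0001 0.0002 0.0004]
```

View pics/s2.png

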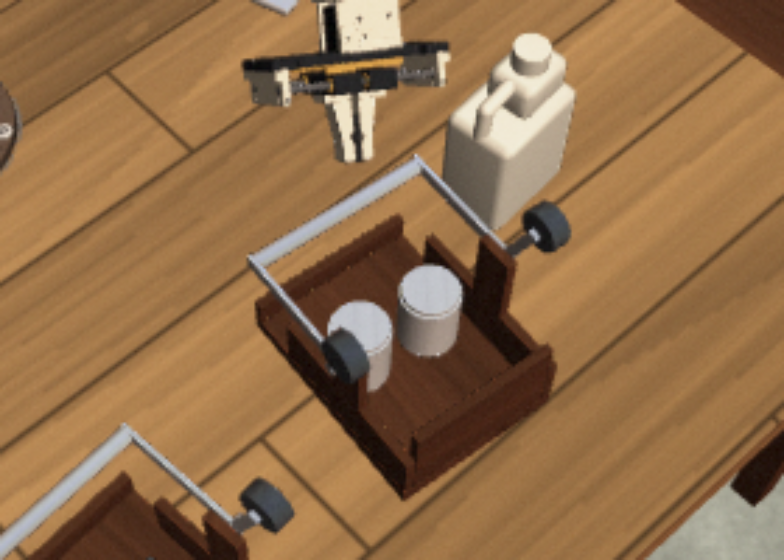

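No contact: the fingertips show at crop (352,160), still short of the bar by the picture. I compare projections with both cameras.

```bash
python3 - <<'E'
from h import *
np.set_printoptions(precision=3,suppress=True)
p=np.array(robot.read_position()); print("tcp",p)
f,d=robot.grab_frame("top"); cv2.imwrite("pics/t2.png",cv2.resize(f[100:300,140:420,::-1],None,fx=2.8,fy=2.8)); np.savez("t2.npz",p=f,d=d)
for n in("scene","top"): print(n,"tcp px",proj(n,p),"bar mid px",proj(n,BAR),"ends",proj(n,[BAR-.106*ey,BAR+.106*ey]))
W=cloud("scene",np.load("s2.npz")["d"])
for u,v in((326,136),(325,132),(325,125)): print(u,v,W[v,u])
E
```

```text
tcp [0.53  0.234 0.194]
scene tcp px [[327.109 149.372]] bar mid px [[320.536 155.878]] ends [[289.545 174.564]
 [350.174 138.007]]
top tcp px [[264.02  232.343]] bar mid px [[274.244 232.652]] ends [[314.682 237.527]
 [234.015 227.802]]
326 136 [0.514 0.244 0.231]
325 132 [0.506 0.247 0.239]
325 125 [0.497 0.256 0.253]
```

View pics/t2.png

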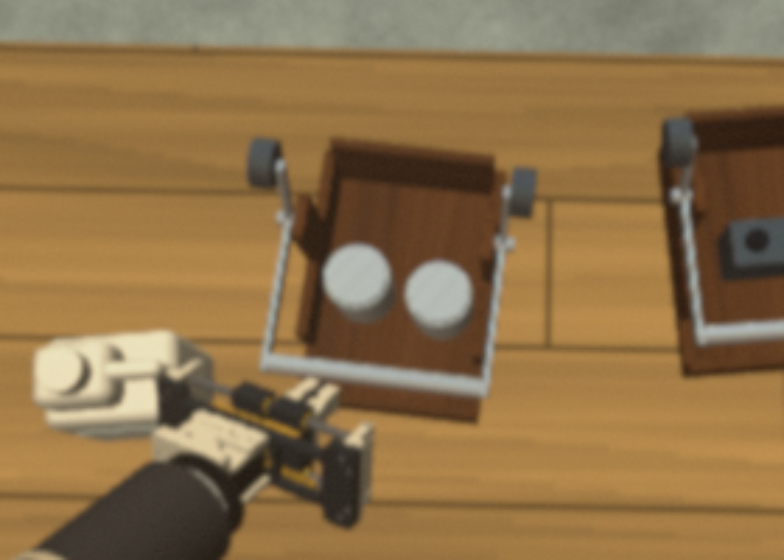

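```bash
python3 - <<'E'
from h import *
np.set_printoptions(precision=4,suppress=True)
p=np.array(robot.read_position()); M=np.array(robot.read_tcp_rot()); print(M, "width",robot.read_grip_width())
for n,fn in(("scene","s2.npz"),("top","t2.npz")):
    W=cloud(n,np.load(fn)["d"]); L=(W-p)@M
    s=(abs(L[...,0])<.03)&(abs(L[...,1])<.05)&(L[...,2]>-.12)&(L[...,2]<.03)
    for a in np.arange(-.12,.03,.008):
        m=s&(L[...,2]>=a)&(L[...,2]<a+.008)
        if m.sum(): print(n,round(a,3),m.sum(),"x",np.percentile(L[m][:,0],[5,50,95]),"y",np.percentile(L[m][:,1],[5,50,95]))
E
```

```text
[[ 0.7522 -0.324   0.5738]
 [-0.0758 -0.9075 -0.4131]
 [ 0.6546  0.2673 -0.7072]] width 0.0043208896089928246
scene -0.12 27 x [-0.0249  0.0091  0.0297] y [-0.0214  0.0353  0.0482]
scene -0.112 18 x [-0.0128  0.0153  0.0294] y [-0.0107  0.0344  0.0362]
scene -0.104 66 x [-0.0039  0.0131  0.0176] y [-0.0276  0.0122  0.0359]
scene -0.096 49 x [-0.0035  0.0112  0.0149] y [-0.0184  0.007   0.0236]
scene -0.088 50 x [-0.0015  0.0106  0.0152] y [-0.0184  0.0049  0.023 ]
scene -0.08 47 x [-0.0027  0.0103  0.014 ] y [-0.015   0.0055  0.0218]
scene -0.072 46 x [-0.0032  0.0103  0.0142] y [-0.0142  0.0056  0.0202]
scene -0.064 39 x [-0.0036  0.0094  0.0157] y [-0.0137  0.007   0.0179]
scene -0.056 42 x [-0.0023  0.0107  0.0151] y [-0.0144  0.0059  0.0173]
scene -0.048 39 x [-0.0081  0.0104  0.0154] y [-0.0118  0.0062  0.0167]
scene -0.04 16 x [-0.0043  0.0096  0.0123] y [-0.0107  0.0044  0.0163]
scene -0.024 9 x [-0.0065 -0.0014  0.0043] y [-0.0489 -0.0474 -0.0356]
scene -0.016 30 x [-0.0041  0.0026  0.0063] y [-0.0475 -0.0338 -0.0186]
scene -0.008 48 x [-0.0031  0.004   0.0075] y [-0.0452 -0.
[... 732 characters left out ...]
-0.0134  0.0081  0.017 ]
top -0.056 36 x [-0.0069  0.0103  0.0121] y [-0.0139  0.0056  0.0158]
top -0.048 36 x [-0.0074  0.0101  0.0119] y [-0.0142  0.0072  0.0163]
top -0.04 4 x [0.0081 0.0086 0.0093] y [-0.008  -0.002   0.0005]
top -0.024 25 x [-0.0079 -0.0025  0.0041] y [-0.0497 -0.0449 -0.0356]
top -0.016 59 x [-0.0068  0.0012  0.0055] y [-0.0457 -0.0301 -0.0149]
top -0.008 59 x [-0.0078  0.0018  0.0057] y [-0.0312 -0.0079  0.0077]
top 0.0 62 x [-0.0071  0.0015  0.0058] y [-0.0082  0.0128  0.0286]
top 0.008 55 x [-0.0084  0.0014  0.0061] y [0.011  0.0325 0.045 ]
top 0.016 21 x [-0.0015  0.0049  0.0065] y [0.0288 0.043  0.0494]
top 0.024 3 x [0.0025 0.0043 0.0044] y [0.0386 0.0392 0.0486]
```

Both views put the real fingertips 38 mm behind the reported TCP along the tool axis. The lateral position agrees, so the reported tool is too long by that amount. I add 38 mm along the tool z, check that it is reachable, then retry.

```bash
python3 - <<'E'
from h import *
np.set_printoptions(precision=3,suppress=True)
A=.013+.038
F=lambda:np.round(robot.read_force(),2)
seq=[dict(th=0,gap=.033,back=.08),dict(th=0,gap=.033),dict(th=0),dict(th=.5),dict(th=1.05),dict(th=1.05,back=.12)]
ok=[robot.ik(*pose2(ahead=A,**k)) is not None for k in seq]; print(ok)
assert all(ok)
robot.servo_line(pose2(0.2,back=.08)[0],speed=.2)
robot.servo_line(pose2(ahead=A,**seq[0])[0],speed=.2); print(pose2(ahead=A,**seq[0])[0],F())
robot.servo_line(pose2(ahead=A,**seq[1])[0],speed=.1); print(robot.read_t(),F())
for t in(0,.1,.2): robot.servo_line(pose2(t,ahead=A)[0],speed=.06); print(t,robot.read_t(),F())
f,d=robot.grab_frame("scene"); np.savez("s3.npz",p=f,d=d); cv2.imwrite("pics/s3.png",cv2.resize(f[80:280,200:480,::-1],None,fx=2.8,fy=2.8))
E
```

```text
[True, True, True, True, True, True]
[0.459 0.227 0.13 ] [ 0.75 -0.22  0.65]
11.35 [0.55 0.54 0.08]
0 11.7417 [-22.37   3.43  -4.45]
0.1 12.125 [-30.93   3.26  -0.77]
0.2 12.5083 [-8.64  0.94 -0.27]
```

View pics/s3.png

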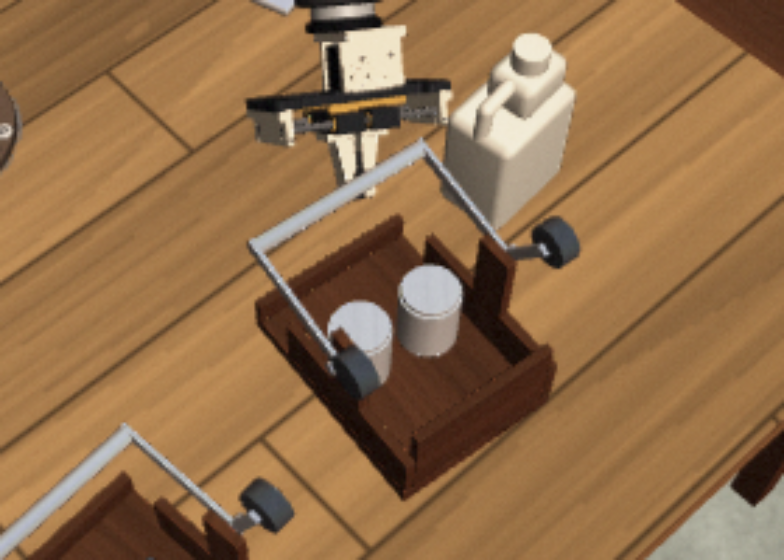

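The fingers are now under the bar (tips below it at crop (365,190)) and the guard is rising. The backward force was a little high, so I ease off 2 mm and push on along the arc.

```bash
python3 - <<'E'
from h import *
A=.051
F=lambda:np.round(robot.read_force(),2)
for t in(.3,.4,.5,.6,.7,.8,.9,1.0,1.1): robot.servo_line(pose2(t,ahead=A,back=.002)[0],speed=.07); print(t,robot.read_t(),F())
robot.servo_line(pose2(1.1,ahead=A,back=.13)[0],speed=.15)
robot.dwell(1.); print(robot.read_t(),F())
f,d=robot.grab_frame("scene"); np.savez("s4.npz",p=f,d=d); cv2.imwrite("pics/s4.png",cv2.resize(f[80:280,200:480,::-1],None,fx=2.8,fy=2.8))
E
```

```text
0.3 12.9 [-5.24  1.81 -0.58]
0.4 13.25 [-2.19  1.7  -0.48]
0.5 13.6 [-0.41  0.6  -0.58]
0.6 13.95 [-0.41  0.4  -0.16]
0.7 14.3 [-0.09  0.83 -1.18]
0.8 14.65 [ 0.43  0.18 -0.39]
0.9 15.0 [-0.13  0.54  0.01]
1.0 15.35 [-1.07  0.28 -0.15]
1.1 15.7 [-0.69 -0.18 -0.52]
17.7 [ 1.18 -0.58 -0.53]
```

View pics/s4.png

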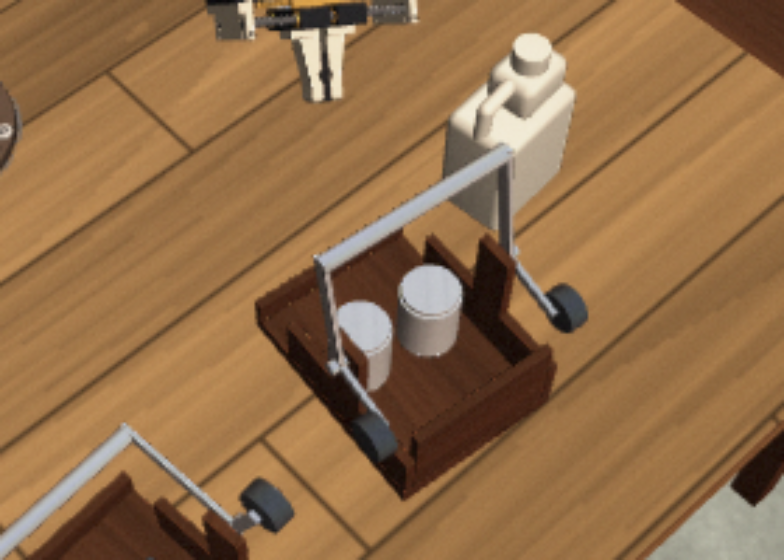

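The guard is past balance and swinging. I measure its angle while moving further clear, and check for shifts in the loose items.

```bash
python3 - <<'E'
from h import *
np.set_printoptions(precision=3,suppress=True)
def ang(n,f,d):
    W=cloud(n,d); L=(W-HINGE)@np.c_[ex,ey,ez]; hsv=cv2.cvtColor(f,cv2.COLOR_RGB2HSV)
    r=np.hypot(L[...,0],L[...,2]); m=(hsv[...,1]<60)&(hsv[...,2]>110)&(abs(L[...,1])<.085)&(r>.125)&(r<.165)&(L[...,2]>.02)
    P=L[m]; return m.sum(), np.median(np.arctan2(P[:,2],-P[:,0])), np.median(r[m])
z=np.load("s4.npz"); print("s4",ang("scene",z["p"],z["d"]))
robot.servo_line(np.array(robot.read_position())+[-.03,0,.06],speed=.1)
for i in range(3):
    f,d=robot.grab_frame("scene"); g,e=robot.grab_frame("top"); print(robot.read_t(),ang("scene",f,d),ang("top",g,e)); robot.dwell(.8)
print(robot.read_force())
# change of loose items: depth difference start/now, top view
z=np.load("scene0.npz")
for nm,(a,b,c,q) in dict(jug=(358,92,406,135),tin1=(341,173,366,208),tin2=(316,186,341,222),can_rack=(180,230,305,365)).items():
    dd=abs(f[b:q,a:c].astype(int)-z["p"][b:q,a:c]).max(2); print(nm,"changed px",(dd>40).sum(),"of",dd.size)
cv2.imwrite("pics/s5.png",f[:,:,::-1])
E
```

```text
s4 (np.int64(426), np.float64(1.4281999705965145), np.float64(0.1462917540895483))
18.675 (np.int64(427), np.float64(1.4284505656490702), np.float64(0.14634596362784727)) (np.int64(539), np.float64(1.3827570440185044), np.float64(0.14743390186982425))
19.575 (np.int64(427), np.float64(1.425545661666426), np.float64(0.1464248030563379)) (np.int64(535), np.float64(1.3834283283657598), np.float64(0.14743095435027942))
20.475 (np.int64(423), np.float64(1.4259894978448326), np.float64(0.1465376244214562)) (np.int64(535), np.float64(1.3834702632683982), np.float64(0.14744376848125976))
[ 0.267 -0.314  0.017]
jug changed px 21 of 2064
tin1 changed px 0 of 875
tin2 changed px 211 of 900
can_rack changed px 0 of 16875
```

View pics/s5.png

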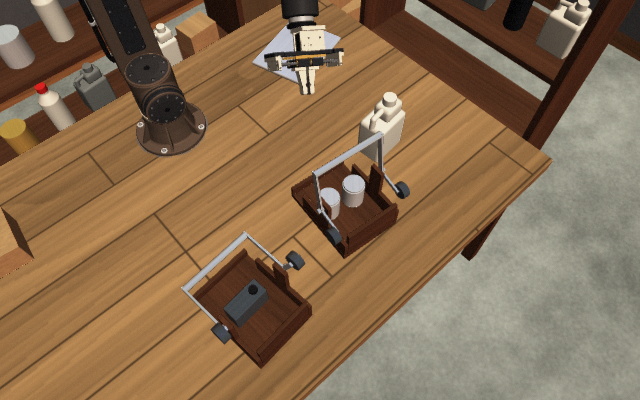

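The guard is steady at about 1.40 rad, the mean of the two views. The arm is clear, the other guard is down and the items have not moved. The changed pixels at tin 2 are just the counterweight arm passing in front of it.

```bash
python3 -c "
from rig import robot
robot.job_done(); print(robot.read_t())"
```

```text
the job is handed in; nothing more can be done
the job is handed in; nothing more can be done
```

The guard of the rack with the two tins is raised against its stop and stays there on its own. I pushed it up from below with shut fingertips and handed the job in at about 21.3 s of the 38 s.

**First try missed:** the fingers passed in front of the bar without touching it. Both cameras showed the real fingertips about 38 mm behind the reported TCP. I added that offset, and the second try went under the bar and lifted it.

**Forces:** the push force briefly reached about 31 N on the wrist at first contact, then dropped to a few newtons. From about 0.5 rad on, the readings were within sensor noise. I have no contact reading for the fingers alone, so the 0.3–0.75 rad contact step is clearly confirmed only up to about 0.4 rad.

**Last checks:**

| Check | Result |
|---|---|
| Raised guard | 1.43 rad (scene camera) and 1.38 rad (top camera), unchanged over about 2 s; the stop is at 1.40 |
| Force on the tool | about 0.4 N, within noise; arm clear of everything |
| Other rack, its guard and the oblong can | unchanged in the scene picture |
| Tin seen in clear view | unchanged |
| Jug | only the pixels the raised bar crosses changed |
| Other tin | partly hidden by the counterweight arm, which accounts for its changed pixels; looks in place |

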